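Put the robot car's battery pack away in the roller-catch cabinet

ROBOT

A 6-joint arm with a two-finger parallel gripper is mounted at the origin on the work surface. World frame = base frame: x ahead of the robot, y to its left, z up, the work surface at z = 0. Lengths are in m, angles in rad, forces in N, time in s.
With the tool pointing down it reaches from about 0.375 to 0.9 m from the base axis. Payload 3.1 kg.
Tool frame: the origin (TCP) lies at the very end of the fingers, on their centre line; the grasp point (between the pads) lies 19 mm behind it; z points along the fingers, y is the line along which they close (so a half turn about z gives the same grasp; the last joint's range is limited). The gripper opens to 87 mm and grips with 3 to 60 N. Pads are 19 mm wide; open, the fingers measure 117 mm over their backs; the gripper's body (75 mm by 190 mm) begins 51 mm behind the grasp point.
Start: joints at [-1.448, 0.527, 1.433, -0, 1.181, -0.178], TCP at [0.185, -0.597, 0.223] pointing down, gripper open.
Joint ranges: [-3.08, 3.08], [-0.75, 2.2], [0.22, 2.44], [-1.43, 4.57], [0, 2.65], [-2.85, 2.85]. Speed limits (rad/s): [2.79, 2.79, 3.14, 3.14, 3.14, 3.14].

INTERFACE

Orientations are given as a unit quaternion [x, y, z, w].
In Python, from rig import robot gives the robot as it stands. The module is installed in compiled form; this text tells all that it offers.
- The arm moves only by the tool servo_tool, never from a script. Its argument "rows" is one flat list of numbers, 5 for each row, row after row: the closure, from -1 (fully open) to 1 (shut), so that 0 is half open, then the shift along the tool's x, y, z in m, then the turn about the tool's z in degrees. A call has 1 to 5 rows; each row shifts and turns the commanded pose from where the row before left it, along the tool's axes as they then stand; what a row does not reach is not made up. A row lasts 1/12 s, in which the tool goes at most 41.7 mm and 7.16 degrees, less where a joint would pass 70% of its speed; a pose out of reach is approached as far as the arm can. A call with a gripper value outside its range is refused whole. The fingers move at their own pace and stop on an object; "newtons" is the grip in N (left out, the last holds). Time passes only in rows, so rows that do not move let the fingers close. It gives the time, the measured TCP pose, the force, the opening and the grip force at its end, in the units of the state.
- robot.get_obs(): the state, without advancing time (a new reading comes with each control period).
- robot.camera(name): name is "scene" or "top"; returns a dict with "pixels" (400x640x3 uint8, red, green, blue), "intrinsics" (3x3 intrinsics, pixels), "rvec" (rotation vector, rad) and "tvec" (3), from world to camera coordinates, as OpenCV has them. Camera axes: x right, y down, z forward; pixel columns grow to the right and rows downward; lengths in m; the calibration is good to about 2 mm. A picture is of the moment at which its call begins. There is no depth.
- robot.hand_in(): hands the job in; it is judged then, once.
Trained networks look in a picture, given as the dict that the camera call returned (one of the last four; its "shot" number tells which), for a name from the list of things; names that differ only in an ending like _2 or _b are one class to them, and where a whole thing is asked for, a point or a joint stands for the part that bears it (a point fixed in the world has none). Each returns a list of dicts, best first, with "score" (0 to 1); they miss things now and then, are a little off and sometimes report something else, mostly with a low value. They report only what shows in the picture. A call takes as long as a camera call. They do not tell look-alikes from the thing itself.
- robot.spot_in(picture, query): "at" ([x, y, z] in m, in world coordinates, good to about 4 mm: the middle of the surface that is visible of it).
- robot.outline_of(picture, query): "region" (400x640 bool, what is visible of it).
- robot.place_of(picture, query): "at" ([x, y, z] in m, in world coordinates, good to about 4 mm: a listed point, or the origin of a listed thing).
The state is a dict: "time": time; "q": joint angles; "joint_velocities": joint speeds; "joint_torque": joint torques, N m; "position": TCP position; "tool_rot": TCP orientation; "ft_force": force on the tool from outside, world axes, zero at the start; "moment": the same for the moment, N m; "grip_width": finger opening in m; "grip_force": force on a finger pad.
Only numpy, scipy, OpenCV 4.12 (cv2) and the standard library are available. Lean on these libraries where they do the work, as an engineer would, in place of code of your own. Each camera call takes 0.05 s, during which the arm holds its last target. There are 200 camera calls.

TASK

Put the loose battery pack away in the steel battery cabinet: pull the door wide open through its roller catch, slide the pack flat and wholly into the empty lane with its sockets towards the door, and push the door until the catch snaps it fully shut. Leave the mouse, the power adapter and the tea tin where they are.

Things in the scene. Friction and masses are not known exactly. Their poses are not given: they have to be found in the camera images.
- cabinet: grey steel battery cabinet fixed on the desk, 210 deep (x) x 200 wide (y) x 145 high. Origin: centre of its underside; x from the front to the back, y along the front from the hinge side to the latch side. Front edges at x = -105, inner back at +102; walls 3, floor plate 2 thick. A divider 3 thick, 30 high at y = 0 parts two lanes: a pack fills the one at y < 0, the other (y 2 to 97) is empty
- free_lane (a point): middle of the empty lane's mouth: in the plane of the cabinet's front edges, on the floor plate, which starts there with a 2 mm sill above the desk. Axes as the cabinet's: the lane runs 207 along +x and is 95 wide
- door (a joint): door angle in rad: 0 shut, grows as it swings out, stop at 1.9; stays where it is left. A twin sprung-roller catch under the cabinet's top on the latch side grips a strike on the door's inside (sticks in 25, 171 to 189 from the hinge, 113 to 123 above the desk). About 11 N at the handle overcomes it, both ways, within the first 0.08 rad; below 0.025 rad it draws the door shut
- door_hinge (a point): point on the upright hinge line (cabinet x = -106, y = -100), 120 above the desk. Axes turn with the door: y from hinge to free edge, -x out of its outer face, z up. The door is 200 wide (y 0 to 200), 14 thick (x 0 to -14), 8 to 143 above the desk. It swings about this line: +angle turns it anticlockwise seen from above
- door_handle (a point): middle of the handle on the door's outer face: a level round bar, diameter 10, 80 long along the door's y, axis 38 out from the face, 130 from the hinge, 120 above the desk, 25 below the cabinet's top. A stand-off at each end; 33 clear between bar and door. Axes as door_hinge
- pack: the battery pack to put away: black hard case with an aluminium-coloured band, 138 long (x), 46 wide (y), 25 high, 0.2 to 0.35 kg, loose on the desk. Origin: centre of its underside. Three small brass sockets in its top face at the -x end
- pack_sockets (a point): middle brass socket in the pack's top face, 56 from the pack's middle towards its -x end
- stored_pack: an identical pack already in the cabinet's hinge-side lane; origin: centre of its underside. It stays there; it does not matter if it shifts in its lane
- mouse: bystander: black computer mouse 112 (x) x 60 x 36 high; origin: centre of its underside
- adapter: bystander: black power adapter brick 106 (x) x 50 x 32 high with a short rubber stub at each end and no sockets; origin: centre of its underside
- tea_tin: bystander: square blue tea tin 77 x 77 x 124 high; origin: centre of its underside
There are look-alikes about, which are no part of the job. What is shaped like the pack but blue is not meant.

How it is judged:
On the way, in this order (a step that is already met when the one before it is completed fails the run):
1. the door has been pulled wide open (past 60 degrees) (value of joint door above 1.05 rad), for 0.2 s.
2. the pack lies more than half way in the empty lane (x of pack in the frame of cabinet above -0.08 m and y of pack in the frame of cabinet between 0.015 and 0.085 m and z of pack in the frame of cabinet below 0.03 m), for 0.2 s.
At the end, for the whole second after the job is handed in: The door is shut on its catch (within 0.02 rad of closed); the pack lies flat (within 0.1 rad), at rest, wholly inside the empty lane, with its sockets towards the door. Bystanders may never have moved more than 3 cm (value of joint door below 0.02 rad and x of pack in the frame of cabinet above -0.045 m and y of pack in the frame of cabinet between 0.015 and 0.085 m and z of pack in the frame of cabinet below 0.012 m and angle between pack's own z axis and vertical below 0.1 rad and x of pack_sockets in the frame of cabinet below -0.02 m and linear speed of pack below 0.02 m/s); the robot touches nothing.
It fails at once if the mouse is moved more than 3 cm (distance of mouse from where it was at the start of the episode above 0.03 m).
It fails at once if the power adapter is moved more than 3 cm (distance of adapter from where it was at the start of the episode above 0.03 m).
It fails at once if the tea tin is moved more than 3 cm or knocked over (distance of tea_tin from where it was at the start of the episode above 0.03 m or angle between tea_tin's own z axis and vertical above 0.5 rad).
It also fails if it takes over 72 s, if anything falls off the work surface, if the arm or the gripper's body presses on something with over 40 N, if the wrist force passes 120 N, or if a joint passes its speed limit or range.

## Working session

There is one attempt and no reset: what is moved stays moved. The work goes in short steps, Python scripts to look and compute and a tool call to move; the robot and the scene stay as the last step left them, time stands still between calls to the robot, and variables do not carry over. Pictures are saved under pics/ and viewed, at most 10 in all, crops included, and the job is handed in when it is done.

Besides the shell and the picture viewer there is one more tool, called after "Request:" as name(argument=value, ...), one argument or row to a line, values as JSON. servo_tool: Moves the arm, as the interface text tells. Its arguments: {"type":"object","properties":{"rows":{"type":"array","items":{"type":"number"}},"newtons":{"type":"number"}},"required":["rows"]}

```bash
mkdir -p pics
cat > h.py <<'E'
from rig import robot
import cv2, numpy as np
from scipy.spatial.transform import Rotation as R
def save(p,n): cv2.imwrite(f'pics/{n}.png',p['pixels'][:,:,::-1])
def proj(p,pts):
    return cv2.projectPoints(np.array(pts,float),np.array(p['rvec'],float),np.array(p['tvec'],float),np.array(p['intrinsics'],float),None)[0][:,0]
def ray(p,uv,z):
    Rm=cv2.Rodrigues(np.array(p['rvec'],float))[0];t=np.array(p['tvec'],float).ravel()
    d=Rm.T@np.linalg.inv(p['intrinsics'])@np.array([uv[0],uv[1],1.]);c=-Rm.T@t
    return c+d*(z-c[2])/d[2]
E
python3 - <<'E'
from h import *
np.set_printoptions(precision=3,suppress=True)
a=robot.camera('scene');b=robot.camera('top')
save(a,'s0');save(b,'t0')
cv2.imwrite('pics/both0.png',cv2.resize(np.vstack([a['pixels'],b['pixels']])[:,:,::-1],(480,600)))
for n,p in(('s',a),('t',b)):
  for q in ['cabinet','free_lane','door_hinge','door_handle','pack','pack_sockets','stored_pack','mouse','adapter','tea_tin']:
    print(n,q,[(np.array(d['at']).round(3).tolist(),round(d['score'],2)) for d in robot.place_of(p,q)])
o=robot.get_obs();print(o['position'],o['tool_rot'],R.from_quat(o['tool_rot']).as_matrix(),o['ft_force'],o['grip_width'],o['time'])
E
```

```text
s cabinet [([0.488, 0.266, -0.003], 0.65)]
s free_lane [([0.432, 0.168, 0.002], 0.77)]
s door_hinge [([0.58, 0.146, 0.12], 0.68)]
s door_handle [([0.449, 0.109, 0.123], 0.67)]
s pack [([0.479, -0.382, -0.004], 0.67), ([0.446, 0.11, 0.123], 0.3)]
s pack_sockets [([0.241, -0.522, 0.028], 0.85), ([0.522, -0.419, 0.027], 0.75), ([0.446, 0.112, 0.12], 0.44)]
s stored_pack []
s mouse [([0.566, -0.252, -0.0], 0.79), ([0.478, -0.38, -0.001], 0.71)]
s adapter [([0.412, -0.205, 0.001], 0.65)]
s tea_tin [([0.258, 0.342, 0.001], 0.95)]
t cabinet [([0.491, 0.264, 0.001], 0.55)]
t free_lane [([0.432, 0.168, 0.004], 0.63)]
t door_hinge []
t door_handle [([0.448, 0.11, 0.117], 0.86)]
t pack [([0.481, -0.377, -0.003], 0.98), ([0.244, -0.467, -0.002], 0.63)]
t pack_sockets [([0.518, -0.422, 0.026], 0.62), ([0.239, -0.519, 0.028], 0.58)]
t stored_pack []
t mouse [([0.564, -0.253, 0.001], 0.79)]
t adapter [([0.418, -0.209, 0.003], 0.77)]
t tea_tin [([0.252, 0.345, -0.001], 0.97), ([0.491, 0.265, -0.003], 0.25)]
[ 0.185 -0.597  0.223] [ 0.989  0.15   0.    -0.   ] [[ 0.955  0.296  0.   ]
 [ 0.296 -0.955  0.   ]
 [ 0.    -0.    -1.   ]] [ 0.212 -0.034  0.086] 0.08689497523005914 1.1
```

View pics/s0.png

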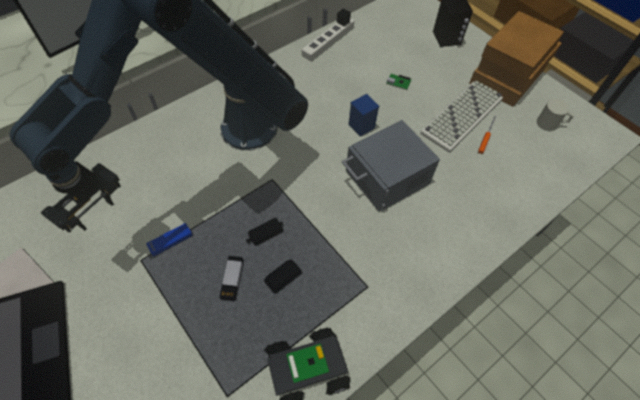

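View pics/t0.png

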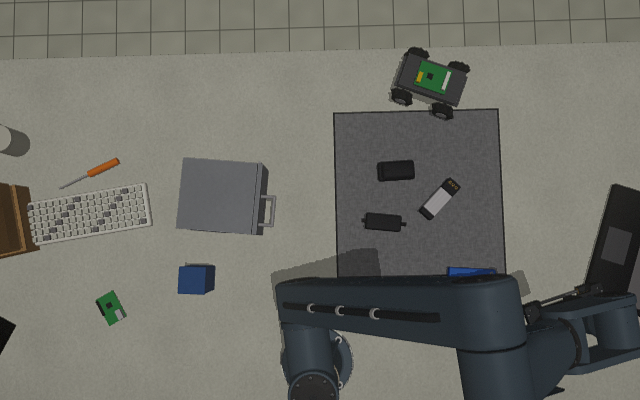

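The scene view shows the pack (silver band, centre ~(232,278), sockets at its lower end), the cabinet at (395,165) with the handle on its left, and the tin at (363,113). In the top view the pack is at (440,198) with its sockets up-right, and the handle is at (270,211). The blue look-alike is at (470,271).

Run:
```python
from h import *
from scipy.optimize import minimize
np.set_printoptions(precision=4,suppress=True)
a=robot.camera('scene');b=robot.camera('top')
L=np.array([[-.158,.03],[-.105,.0495],[0,0],[-.106,-.1]]);W=np.array([[.4485,.1095],[.432,.168],[.4895,.265],[.58,.146]])
f=lambda v:((np.array([[np.cos(v[2]),-np.sin(v[2])],[np.sin(v[2]),np.cos(v[2])]])@L.T).T+v[:2]-W)
r=minimize(lambda v:(f(v)**2).sum(),[.49,.265,1.5]);print('pts fit',r.x,f(r.x))
def box(v,x0,x1,y0,y1,z0,z1):
    c,s=np.cos(v[2]),np.sin(v[2]);return [[v[0]+c*x-s*y,v[1]+s*x+c*y,z] for x in(x0,x1) for y in(y0,y1) for z in(z0,z1)]
def iou(v,p,m,bx):
    h=cv2.convexHull(proj(p,box(v,*bx)).astype(np.float32))
    g=np.zeros((400,640),np.uint8);cv2.fillPoly(g,[np.round(h*16).astype(np.int32)],255,cv2.LINE_AA,4)
    g=g/255.;return np.minimum(g,m).sum()/np.maximum(g,m).sum()
def fit(q,bx,v0,pk=lambda l:0):
    ms=[]
    for p in(a,b):
        l=robot.outline_of(p,q)
        for i,d in enumerate(l): 
            m=np.array(d['region']);ys,xs=np.nonzero(m);print(q,i,round(d['score'],2),m.sum(),xs.mean(),ys.mean())
        c=proj(p,[[v0[0],v0[1],.02]])[0]
        l=[d for d in l if np.hypot(*(np.argwhere(d['region']).mean(0)[::-1]-c))<25]
        if l: ms.append((p,np.array(l[0]['region']).astype(float)))
    g=lambda v:-sum(iou(v,p,m,bx) for p,m in ms)
    r=minimize(g,v0,method='Nelder-Mead',options=dict(initial_simplex=[v0]+[list(np.array(v0)+d) for d in np.diag([.01,.01,.08])]))
    print(q,r.x,np.degrees(r.x[2]),[iou(r.x,p,m,bx) for p,m in ms])
fit('cabinet',(-.12,.105,-.1,.1,0,.145),list(r.x))
fit('pack',(-.069,.069,-.023,.023,0,.025),[.48,-.38,2.356])
```

```text
pts fit [0.4919 0.2644 1.4678] [[-0.0027  0.0008]
 [-0.0001 -0.0029]
 [ 0.0024 -0.0006]
 [ 0.0005  0.0027]]
cabinet 0 0.62 5401 390.53490094426957 164.50342529161267
cabinet 0 0.88 6482 223.4554149953718 196.15458191916076
cabinet [0.4921 0.264  1.4826] 84.94643972538289 [np.float64(0.9474237134505762), np.float64(0.938925955575805)]
pack 0 0.9 746 231.0040214477212 279.2238605898123
pack 1 0.74 5336 390.2604947526237 164.75824587706146
pack 2 0.72 695 169.0071942446043 239.16258992805754
pack 0 0.72 360 468.73333333333335 271.0444444444444
pack 1 0.7 686 438.8935860058309 198.6530612244898
pack [ 0.481  -0.3825  2.3701] 135.7956816140189 [np.float64(0.8534735233660161), np.float64(0.8121229102456338)]
```

Request:
servo_tool(
  rows=[0.4, 0, 0, 0, 5.65, 0.4, 0, 0, 0, 5.65, 0.4, 0.02, 0, 0, 5.65, 0.4, 0.04, 0, 0, 5.65, 0.4, 0.04, 0, 0, 0],
)

```text
time: 1.82
position: [0.2847, -0.5981, 0.2227]
tool_rot: [0.999, -0.05, -0.0, -0.0]
ft_force: [0.2, -1.2, 0.0]
grip_width: 0.0615
grip_force: 0.0
```

Request:
servo_tool(
  rows=[0.4, 0.04, -0.01, 0, 0, 0.4, 0.04, -0.04, 0, 0, 0.4, 0.014, -0.04, 0, 0, 0.4, 0, -0.04, 0, 0, 0.4, 0, -0.04, 0, 0],
)

```text
time: 2.23
position: [0.3838, -0.4463, 0.2221]
tool_rot: [0.999, -0.046, 0.0, -0.0]
ft_force: [-0.1, 0.2, -0.0]
grip_width: 0.03
grip_force: 0.0
```

Request:
servo_tool(
  rows=[0.4, 0, -0.04, 0, 0, 0.4, 0, -0.04, 0, 0, 0.4, 0, -0.04, 0, 0, 0.4, 0, -0.04, 0, 0, 0.4, 0, -0.04, 0, 0],
)

```text
time: 2.65
position: [0.4012, -0.2472, 0.2228]
tool_rot: [0.999, -0.047, 0.0, 0.0]
ft_force: [1.0, -0.2, 0.7]
grip_width: 0.0263
grip_force: 0.0
```

Request:
servo_tool(
  rows=[0.4, 0, -0.04, 0, 0, 0.4, 0, -0.04, 0, 0, 0.4, 0, -0.04, 0, 0, 0.4, 0, -0.04, 0, 0, 0.4, 0, -0.03, 0, 0],
)

```text
time: 3.07
position: [0.4185, -0.057, 0.2228]
tool_rot: [0.999, -0.046, -0.0, -0.0]
ft_force: [-0.3, 0.3, 0.2]
grip_width: 0.0261
grip_force: 0.0
```

Request:
servo_tool(
  rows=[0.4, 0.012, -0.04, 0, 0, 0.4, 0, -0.04, 0, 0, 0.4, 0, -0.04, 0, 0, 0.4, 0, -0.04, 0, 0, 0.4, 0, -0.004, 0, 0],
)

```text
time: 3.48
position: [0.4463, 0.1078, 0.2229]
tool_rot: [0.999, -0.044, 0.001, -0.001]
ft_force: [-0.1, 0.3, 0.1]
grip_width: 0.0262
grip_force: 0.0
```

Request:
servo_tool(
  rows=[0.4, 0, 0, 0, 0, 0.4, 0, 0, 0, 0],
)

```text
time: 3.65
position: [0.4463, 0.1022, 0.2226]
tool_rot: [0.999, -0.046, 0.0, 0.0]
ft_force: [-0.3, 0.1, 0.2]
grip_width: 0.026
grip_force: 0.0
```

Run:
```python
from h import *
a=robot.camera('scene');save(a,'s1')
print([(np.array(d['at']).round(3).tolist(),round(d['score'],2)) for d in robot.place_of(a,'door_handle')])
b=robot.camera('top')
print([(np.array(d['at']).round(3).tolist(),round(d['score'],2)) for d in robot.place_of(b,'door_handle')])
o=robot.get_obs();print(o['position'],R.from_quat(o['tool_rot']).as_matrix()[:,0],o['q'])
cv2.imwrite('pics/s1c.png',cv2.resize(a['pixels'][60:240,270:480,::-1],None,fx=3,fy=3,interpolation=cv2.INTER_CUBIC))
```

```text
[([0.448, 0.113, 0.121], 0.77)]
[([0.446, 0.11, 0.12], 0.79)]
[0.44646611 0.10079002 0.22256749] [ 9.95361680e-01 -9.62035518e-02 -5.51811714e-05] [-2.27712961e-02  3.03484148e-01  1.83680810e+00 -2.73560016e-04
  1.00137273e+00  1.64452509e+00]
```

View pics/s1c.png

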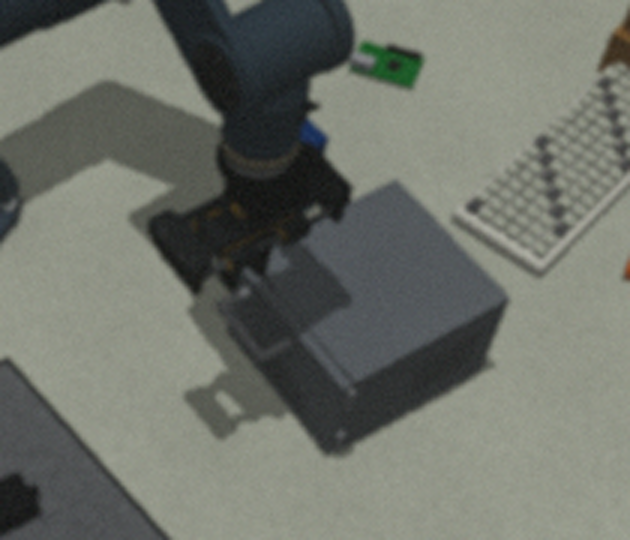

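The hand hovers just over the handle bar (crop ~(240,270)). It needs about 10 mm more towards the door, then down.

Request:
servo_tool(
  rows=[0.4, 0, -0.01, 0, 0, 0.4, 0, 0, 0.03, 0, 0.4, 0, 0, 0.035, 0, 0.4, 0, 0, 0.035, 0, 0.4, 0, 0, 0.02, 0],
)

```text
time: 4.27
position: [0.4461, 0.1119, 0.1001]
tool_rot: [0.999, -0.048, -0.002, -0.0]
ft_force: [-0.7, -0.8, -0.2]
grip_width: 0.0259
grip_force: 0.0
```

Request:
servo_tool(
  rows=[1, 0, 0, 0, 0, 1, 0, 0, 0, 0, 1, 0, 0, 0, 0, 1, 0, 0, 0, 0],
  newtons=30,
)

```text
time: 4.6
position: [0.4484, 0.111, 0.1037]
tool_rot: [0.999, -0.046, 0.001, 0.001]
ft_force: [0.2, -5.7, -6.2]
grip_width: 0.0091
grip_force: 30.0
```

Request:
servo_tool(
  rows=[1, 0.0029, 0.0067, 0, -3, 1, 0.0029, 0.0067, 0, -3, 1, 0.0061, 0.0133, 0, -6, 1, 0.0061, 0.0133, 0, -6, 1, 0.0061, 0.0133, 0, -6],
  newtons=40,
)

```text
time: 5.02
position: [0.4754, 0.0608, 0.1037]
tool_rot: [0.986, 0.164, 0.001, -0.0]
ft_force: [1.0, 1.4, -7.7]
grip_width: 0.0088
grip_force: 40.0
```

Request:
servo_tool(
  rows=[1, 0.0061, 0.0133, 0, -6, 1, 0.0061, 0.0133, 0, -6, 1, 0.0061, 0.0133, 0, -6, 1, 0.0061, 0.0133, 0, -6, 1, 0.0061, 0.0133, 0, -6],
)

```text
time: 5.43
position: [0.5348, 0.0201, 0.1037]
tool_rot: [0.911, 0.413, 0.001, -0.0]
ft_force: [1.2, 4.7, -5.9]
grip_width: 0.0086
grip_force: 40.0
```

Request:
servo_tool(
  rows=[1, 0.0061, 0.0133, 0, -6, 1, 0.0061, 0.0133, 0, -6, 1, 0.0061, 0.0133, 0, -6, 1, 0.0061, 0.0133, 0, -6, 1, 0.0061, 0.0133, 0, -6],
)

```text
time: 5.85
position: [0.606, 0.0152, 0.1037]
tool_rot: [0.772, 0.635, 0.0, -0.001]
ft_force: [-1.5, 4.4, -3.0]
grip_width: 0.0088
grip_force: 40.0
```

Request:
servo_tool(
  rows=[1, 0, 0, 0, 0, 1, 0, 0, 0, 0],
)

```text
time: 6.02
position: [0.6064, 0.0153, 0.1036]
tool_rot: [0.774, 0.634, 0.001, -0.001]
ft_force: [-2.0, 4.3, -1.0]
grip_width: 0.0086
grip_force: 40.0
```

Request:
servo_tool(
  rows=[0.4, 0, 0, 0, 0, 0.4, 0, 0, 0, 0, 0.4, 0, 0, -0.03, 0, 0.4, 0, 0, -0.04, 0, 0.4, 0, 0, -0.04, 0],
)

```text
time: 6.43
position: [0.6059, 0.0129, 0.2137]
tool_rot: [0.774, 0.633, -0.001, 0.0]
ft_force: [2.0, -0.1, -0.1]
grip_width: 0.0253
grip_force: 0.0
```

Request:
servo_tool(
  rows=[0.4, -0.02, 0, -0.01, 0, 0, -0.04, 0, 0, 0, -0.5, -0.04, 0, 0, 0, -1, -0.04, 0, 0, 0, -1, -0.04, 0, 0, 0],
)

```text
time: 6.85
position: [0.5707, -0.1652, 0.2242]
tool_rot: [0.774, 0.634, 0.0, 0.002]
ft_force: [0.9, 0.5, -0.3]
grip_width: 0.0452
grip_force: 0.0
```

Request:
servo_tool(
  rows=[-1, -0.04, 0, 0, 0, -1, -0.04, 0, 0, 0, -1, -0.04, 0, 0, 0, -1, -0.04, 0, 0, 0, -1, -0.04, 0, 0, 0],
)

```text
time: 7.27
position: [0.5305, -0.3617, 0.2239]
tool_rot: [0.774, 0.633, -0.0, 0.002]
ft_force: [-0.0, -0.5, -0.4]
grip_width: 0.078
grip_force: 0.0
```

Request:
servo_tool(
  rows=[-1, -0.04, 0, 0, 0, -1, -0.02, 0, 0, -7, -1, 0, 0, 0, -7, -1, 0, 0, 0, -7, -1, 0, 0, 0, -7],
)

```text
time: 7.68
position: [0.5187, -0.4196, 0.2235]
tool_rot: [0.596, 0.803, -0.001, 0.001]
ft_force: [0.1, 0.7, 0.1]
grip_width: 0.0872
grip_force: 0.0
```

Request:
servo_tool(
  rows=[-1, 0, 0, 0, -7, -1, 0, 0, 0.03, -7, -1, 0, 0, 0.03, -7, -1, 0, 0, 0.03, -7, -1, 0, 0, 0, 0],
)

```text
time: 8.1
position: [0.5162, -0.4152, 0.1274]
tool_rot: [0.385, 0.923, 0.002, -0.005]
ft_force: [0.2, 1.3, -0.7]
grip_width: 0.087
grip_force: 0.0
```

Run:
```python
from h import *
np.set_printoptions(precision=4,suppress=True)
o=robot.get_obs();M=R.from_quat(o['tool_rot']).as_matrix();print(o['position'],M[:,0],np.degrees(np.arctan2(M[1,0],M[0,0])),o['time'])
a=robot.camera('scene');b=robot.camera('top')
for p in(a,b):
  for q in('pack','pack_sockets','door_handle'): print(q,[(np.array(d['at']).round(3).tolist(),round(d['score'],2)) for d in robot.place_of(p,q)])
cv2.imwrite('pics/t2.png',b['pixels'][60:330,150:560,::-1])
```

```text
[ 0.5162 -0.4152  0.1274] [-0.7032  0.7109  0.0103] 134.6856167596706 8.1
pack [([0.48, -0.38, 0.0], 0.82), ([0.248, -0.468, 0.001], 0.69)]
pack_sockets [([0.239, -0.522, 0.028], 0.84), ([0.256, 0.34, 0.001], 0.71), ([0.518, -0.419, 0.025], 0.6)]
door_handle [([0.606, 0.011, 0.122], 0.98)]
pack [([0.476, -0.376, -0.006], 0.6), ([0.246, -0.467, -0.001], 0.5)]
pack_sockets [([0.239, -0.517, 0.022], 0.63)]
door_handle [([0.61, 0.014, 0.12], 0.69)]
```

View pics/t2.png

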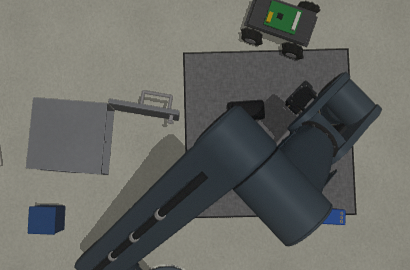

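The top crop shows the door standing about square to the front (107-180, 105-120) and the gripper above the pack's socket end. Next I descend and grip.

Request:
servo_tool(
  rows=[-1, 0, 0, 0.035, 0, -1, 0, 0, 0.035, 0, -1, 0, 0, 0.035, 0, -1, 0, 0, 0.01, 0, -1, 0, 0, 0, 0],
)

```text
time: 8.92
position: [0.5182, -0.4157, 0.0149]
tool_rot: [0.386, 0.923, 0.001, -0.003]
ft_force: [0.1, 0.4, -0.7]
grip_width: 0.0875
grip_force: 0.0
```

Request:
servo_tool(
  rows=[1, 0, 0, 0, 0, 1, 0, 0, 0, 0, 1, 0, 0, 0, 0, 1, 0, 0, 0, 0, 1, 0, 0, 0, 0],
  newtons=50,
)

```text
time: 9.33
position: [0.5205, -0.4182, 0.0192]
tool_rot: [0.386, 0.923, -0.001, 0.001]
ft_force: [-1.1, 0.7, -0.2]
grip_width: 0.0615
grip_force: 0.0
```

Request:
servo_tool(
  rows=[-0.6, 0, 0, 0.005, 0, -0.6, 0, 0, 0.008, 0, -0.6, 0, 0, 0, 0],
)

```text
time: 9.58
position: [0.5189, -0.4165, 0.0029]
tool_rot: [0.386, 0.923, 0.001, -0.001]
ft_force: [-0.4, 0.2, 0.5]
grip_width: 0.0689
grip_force: 0.0
```

Request:
servo_tool(
  rows=[1, 0, 0, 0, 0, 1, 0, 0, 0, 0, 1, 0, 0, 0, 0, 1, 0, 0, 0, 0, 1, 0, 0, 0, 0],
  newtons=50,
)

```text
time: 10.0
position: [0.5198, -0.4177, 0.0046]
tool_rot: [0.386, 0.923, -0.0, 0.0]
ft_force: [0.0, -0.3, 0.4]
grip_width: 0.0457
grip_force: 49.4
```

Request:
servo_tool(
  rows=[1, 0, 0, 0, 0, 1, 0, 0, 0, 0],
)

```text
time: 10.17
position: [0.5198, -0.4177, 0.0047]
tool_rot: [0.386, 0.923, -0.0, 0.0]
ft_force: [0.2, -0.7, -0.4]
grip_width: 0.0458
grip_force: 49.4
```

Request:
servo_tool(
  rows=[1, 0, 0, -0.02, 0, 1, 0, 0, -0.04, 0, 1, 0, 0, -0.04, 0, 1, 0, 0, 0, 7, 1, 0, 0, 0, 7],
)

```text
time: 10.58
position: [0.5214, -0.4191, 0.1082]
tool_rot: [0.498, 0.867, -0.001, 0.003]
ft_force: [-0.5, 1.2, -2.3]
grip_width: 0.0459
grip_force: 49.4
```

Request:
servo_tool(
  rows=[1, 0, 0, 0, 7, 1, 0, 0, 0, 7, 1, 0, 0, 0, 7, 1, 0, 0, 0, 7, 1, 0, 0, 0, 7],
)

```text
time: 11.0
position: [0.5193, -0.4169, 0.1041]
tool_rot: [0.736, 0.677, 0.0, -0.001]
ft_force: [0.2, -0.6, -2.4]
grip_width: 0.0457
grip_force: 49.4
```

Request:
servo_tool(
  rows=[1, 0, 0, 0, 1, 1, 0.03, -0.03, 0, 0, 1, 0.035, -0.02, 0, 0, 1, 0.035, -0.02, 0, 0, 1, 0.035, -0.02, 0, 0],
)

```text
time: 11.42
position: [0.4419, -0.2737, 0.1044]
tool_rot: [0.739, 0.674, 0.0, -0.0]
ft_force: [0.7, 0.2, -2.8]
grip_width: 0.0459
grip_force: 49.4
```

Request:
servo_tool(
  rows=[1, 0.035, -0.02, 0, 0, 1, 0.035, -0.02, 0, 0, 1, 0.035, -0.011, 0, 0, 1, 0.035, 0, 0, 0, 1, 0.035, 0, 0, 0],
)

```text
time: 11.83
position: [0.4078, -0.0947, 0.1048]
tool_rot: [0.739, 0.674, -0.0, -0.0]
ft_force: [1.0, -0.9, -2.3]
grip_width: 0.0459
grip_force: 49.4
```

Request:
servo_tool(
  rows=[1, 0.035, 0, 0, 0, 1, 0.03, 0, 0, 0, 1, 0.02, 0, 0, 0, 1, 0, 0, 0, 0, 1, 0, 0, 0, 0],
)

```text
time: 12.25
position: [0.4168, -0.0107, 0.1047]
tool_rot: [0.738, 0.675, -0.0, 0.0]
ft_force: [0.2, 0.8, -3.0]
grip_width: 0.0458
grip_force: 49.4
```

```bash
cat > st.py <<'E'
from h import *
import sys
np.set_printoptions(precision=4,suppress=True)
o=robot.get_obs();M=R.from_quat(o['tool_rot']).as_matrix();y=1.477
d=np.array(o['position'])[:2]-[.492,.264]
print('cab',d@[np.cos(y),np.sin(y)],d@[-np.sin(y),np.cos(y)],'z',o['position'][2],'yaw',np.degrees(np.arctan2(M[1,0],M[0,0])),o['time'],o['grip_width'],o['ft_force'])
if len(sys.argv)>1:
  a=robot.camera('scene');b=robot.camera('top')
  for p in(a,b):
    for q in('pack','pack_sockets','door_handle','free_lane','cabinet'): print(q,[(np.array(e['at']).round(3).tolist(),round(e['score'],2)) for e in robot.place_of(p,q)])
  A=cv2.resize(a['pixels'][80:250,230:470],None,fx=2,fy=2,interpolation=cv2.INTER_CUBIC)
  B=cv2.resize(b['pixels'][100:270,150:390],None,fx=2,fy=2,interpolation=cv2.INTER_CUBIC)[:240]
  cv2.imwrite(f'pics/{sys.argv[1]}.png',np.vstack([A,B])[:,:,::-1])
E
python3 st.py p3
```

```text
cab -0.28054807849993507 0.049126952273049605 z 0.10469788754605658 yaw 84.92564264303073 12.25 0.04581515266360833 [ 0.1861  0.7813 -3.031 ]
pack [([0.424, 0.046, 0.096], 0.48), ([0.568, -0.253, 0.0], 0.33)]
pack_sockets [([0.243, -0.522, 0.024], 0.94), ([0.415, -0.013, 0.125], 0.72)]
door_handle [([0.608, 0.011, 0.122], 0.69)]
free_lane []
cabinet [([0.487, 0.266, -0.002], 0.73)]
pack [([0.244, -0.464, -0.003], 0.85)]
pack_sockets [([0.238, -0.52, 0.026], 0.68)]
door_handle [([0.604, 0.012, 0.12], 0.95), ([0.49, 0.266, -0.003], 0.69)]
free_lane [([0.433, 0.168, 0.004], 0.73)]
cabinet [([0.492, 0.266, 0.001], 0.92)]
```

View pics/p3.png

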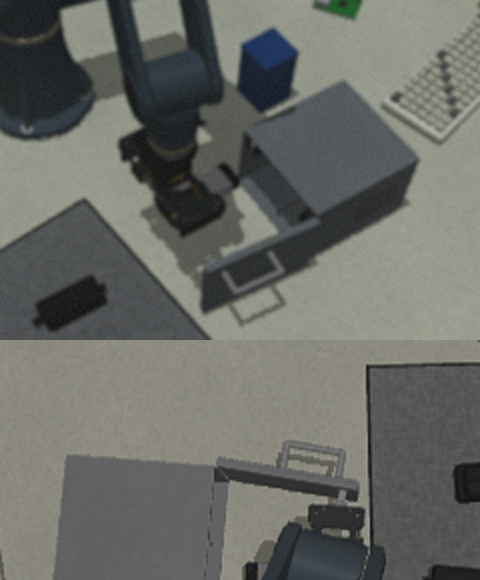

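The scene shows the pack held level and pointing at the open lane mouth (half-scale ~(220,180)). The door's strike is close to the gripper body, so I advance before lowering.

Request:
servo_tool(
  rows=[1, 0.03, 0, 0, 0, 1, 0.01, 0, 0.02, 0, 1, 0, 0, 0.035, 0, 1, 0, 0, 0.03, 0, 1, 0, 0, 0.007, 0],
)

```text
time: 13.27
position: [0.419, 0.0287, 0.0095]
tool_rot: [0.739, 0.673, -0.002, -0.002]
ft_force: [-0.5, 0.9, -2.1]
grip_width: 0.0456
grip_force: 49.4
```

Request:
servo_tool(
  rows=[1, 0, 0, 0, 0, 1, 0.02, 0, 0, 0, 1, 0.02, 0, 0, 0, 1, 0.02, 0, 0, 0],
)

```text
time: 13.6
position: [0.427, 0.0882, 0.014]
tool_rot: [0.74, 0.673, 0.001, 0.001]
ft_force: [0.2, 0.2, -2.7]
grip_width: 0.0455
grip_force: 49.4
```

```bash
python3 st.py
```

```text
cab -0.18111205349301518 0.04820298042600228 z 0.013958993579800846 yaw 84.52945843047519 13.6 0.04553883391472376 [ 0.2321  0.2258 -2.6658]
```

Request:
servo_tool(
  rows=[1, 0.02, 0, 0, 0, 1, 0.01, 0, 0, 0, 1, 0, 0, 0.003, 0, 1, 0, 0, 0.003, 0, 1, 0, 0, 0, 0],
)

```text
time: 14.02
position: [0.429, 0.1173, 0.0067]
tool_rot: [0.74, 0.673, 0.0, 0.0]
ft_force: [0.7, -0.1, -2.6]
grip_width: 0.0457
grip_force: 49.4
```

Request:
servo_tool(
  rows=[-0.4, 0, 0, 0, 0, -0.4, 0, 0, 0, 0, -0.4, 0, 0, 0, 0, -0.4, -0.02, 0, 0, 0, -0.4, -0.025, 0, 0, 0],
)

```text
time: 14.43
position: [0.4249, 0.0732, 0.0067]
tool_rot: [0.739, 0.674, 0.0, 0.0]
ft_force: [0.5, 0.2, -0.6]
grip_width: 0.0601
grip_force: 0.0
```

```bash
python3 st.py p4
```

```text
cab -0.1962567799740827 0.048909890415108744 z 0.006651694422505228 yaw 84.791170639404 14.4333 0.06012435129534528 [ 0.5036  0.2041 -0.5647]
pack [([0.434, 0.173, 0.002], 0.91), ([0.244, -0.467, 0.003], 0.72)]
pack_sockets [([0.242, -0.524, 0.028], 0.96), ([0.43, 0.115, 0.029], 0.64)]
door_handle [([0.607, 0.009, 0.122], 0.95)]
free_lane [([0.434, 0.171, 0.002], 0.89)]
cabinet [([0.493, 0.266, 0.001], 0.66)]
pack [([0.245, -0.465, -0.0], 0.9)]
pack_sockets [([0.236, -0.52, 0.026], 0.89)]
door_handle [([0.61, 0.015, 0.117], 0.79)]
free_lane []
cabinet [([0.49, 0.265, 0.002], 0.92)]
```

View pics/p4.png

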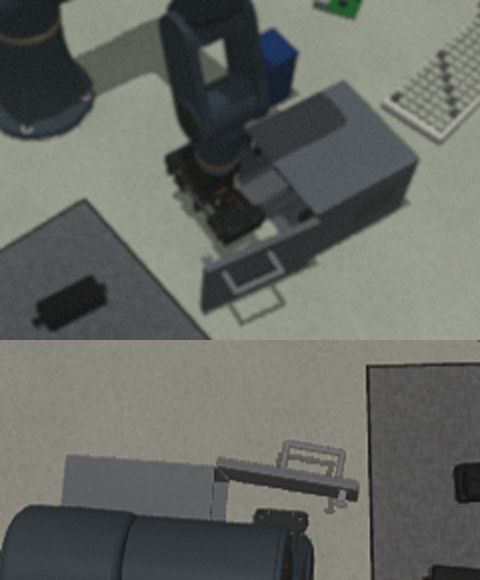

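The pack lies in the lane mouth (centre at cabinet x ≈ -96 mm) and the gripper is clear behind it. I close the fingers and push.

Request:
servo_tool(
  rows=[1, 0, 0, 0, 0, 1, 0, 0, 0, 0, 1, 0, 0, 0, 0, 1, 0, 0, 0, 0, 1, 0, 0, 0, 0],
  newtons=20,
)

```text
time: 15.45
position: [0.4247, 0.0731, 0.0065]
tool_rot: [0.739, 0.673, -0.0, -0.0]
ft_force: [0.3, -0.3, -0.3]
grip_width: 0.0351
grip_force: 0.0
```

Request:
servo_tool(
  rows=[1, 0, 0, 0, 0, 1, 0, 0, 0, 0, 1, 0.006, 0, 0, 0, 1, 0.007, 0, 0, 0, 1, 0.007, 0, 0, 0],
)

```text
time: 15.87
position: [0.4266, 0.0936, 0.0066]
tool_rot: [0.74, 0.673, -0.0, -0.0]
ft_force: [-1.1, -7.0, 0.6]
grip_width: 0.004
grip_force: 1.9
```

Request:
servo_tool(
  rows=[1, 0.007, 0, 0, 0, 1, 0.007, 0, 0, 0, 1, 0.007, 0, 0, 0, 1, 0.006, 0, 0, 0, 1, 0, 0, 0, 0],
)

```text
time: 16.28
position: [0.4293, 0.1211, 0.0066]
tool_rot: [0.739, 0.674, 0.0, 0.0]
ft_force: [-0.2, 0.2, -0.9]
grip_width: 0.0004
grip_force: 0.0
```

```bash
python3 st.py
```

```text
cab -0.14813279660565237 0.04904035549143581 z 0.006590563973361666 yaw 84.71647784479603 16.2833 0.00044458682500125206 [-0.1792  0.1765 -0.8539]
```

Request:
servo_tool(
  rows=[1, -0.025, 0, 0, 0, 1, -0.027, 0, 0, 0, 1, 0, 0, -0.04, 0, 1, 0, 0, -0.04, 0, 0.8, 0, 0, -0.04, 0],
)

```text
time: 16.7
position: [0.4231, 0.0677, 0.1264]
tool_rot: [0.74, 0.673, -0.002, -0.002]
ft_force: [0.4, -0.4, 0.2]
grip_width: 0.0027
grip_force: 0.0
```

Request:
servo_tool(
  rows=[0.4, 0, 0, -0.04, 0, 0.4, 0, 0, -0.04, 0, 0.4, 0, 0, -0.015, 6.1, 0.4, -0.018, 0.035, 0, 0, 0.4, 0, 0.04, 0, 0],
)

```text
time: 17.12
position: [0.4928, 0.0348, 0.2235]
tool_rot: [0.774, 0.633, 0.0, 0.001]
ft_force: [0.6, 0.2, 0.5]
grip_width: 0.0247
grip_force: 0.0
```

Request:
servo_tool(
  rows=[0.4, 0, 0.04, 0, 0, 0.4, 0, 0.04, 0, 0, 0.4, 0, 0.034, 0, 0, 0.4, 0, 0, 0, 0, 0.4, 0, 0, 0, 0],
)

```text
time: 17.53
position: [0.6069, 0.0125, 0.2206]
tool_rot: [0.774, 0.633, -0.0, -0.0]
ft_force: [-1.1, -0.3, -1.0]
grip_width: 0.0261
grip_force: 0.0
```

```bash
python3 -c "
from rig import robot;print(robot.get_obs()['position'])"; python3 st.py p5
```

```text
[0.60689553 0.01246454 0.22064319]
cab -0.23966881443565421 -0.13794901007123808 z 0.22064318629324137 yaw 78.49130239741633 17.5333 0.02610450615859932 [-1.1285 -0.2573 -0.9615]
pack [([0.249, -0.466, 0.002], 0.61)]
pack_sockets [([0.241, -0.522, 0.028], 0.85)]
door_handle [([0.607, 0.013, 0.122], 0.68)]
free_lane []
cabinet [([0.489, 0.268, -0.0], 0.9)]
pack [([0.242, -0.468, -0.0], 0.63)]
pack_sockets [([0.24, -0.522, 0.024], 0.91)]
door_handle [([0.606, 0.014, 0.121], 0.7)]
free_lane []
cabinet [([0.49, 0.265, -0.0], 0.96)]
```

View pics/p5.png

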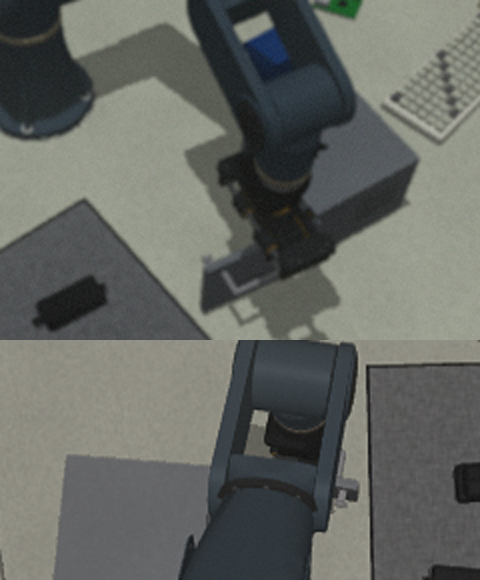

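The arm hides the lane here, but the handle estimate (0.607, 0.013) matches the tool. Next I grip and swing the door back.

Request:
servo_tool(
  rows=[0.4, 0, 0, 0.035, 0, 0.4, 0, 0, 0.035, 0, 0.4, 0, 0, 0.035, 0, 0.4, 0, 0, 0.012, 0, 0.4, 0, 0, 0, 0],
)

```text
time: 18.55
position: [0.6032, 0.0132, 0.1012]
tool_rot: [0.774, 0.633, -0.003, -0.003]
ft_force: [-0.5, -0.0, -1.0]
grip_width: 0.026
grip_force: 0.0
```

Request:
servo_tool(
  rows=[1, 0, 0, 0, 0, 1, 0, 0, 0, 0, 1, 0, 0, 0, 0, 1, 0, 0, 0, 0, 1, 0, 0, 0, 0],
  newtons=40,
)

```text
time: 18.97
position: [0.6072, 0.0128, 0.1067]
tool_rot: [0.774, 0.633, 0.001, 0.001]
ft_force: [-0.8, 1.5, 5.7]
grip_width: 0.0085
grip_force: 40.0
```

Request:
servo_tool(
  rows=[1, -0.0047, -0.0139, 0, 6, 1, -0.0047, -0.0139, 0, 6, 1, -0.0047, -0.0139, 0, 6, 1, -0.0047, -0.0139, 0, 6, 1, -0.0047, -0.0139, 0, 6],
)

```text
time: 19.38
position: [0.5348, 0.0174, 0.1066]
tool_rot: [0.912, 0.409, 0.002, 0.002]
ft_force: [0.3, -2.1, 7.0]
grip_width: 0.0086
grip_force: 40.0
```

Request:
servo_tool(
  rows=[1, -0.0047, -0.0139, 0, 6, 1, -0.0047, -0.0139, 0, 6, 1, -0.0047, -0.0139, 0, 6, 1, -0.0047, -0.0139, 0, 6, 1, 0, 0, 0, 0],
)

```text
time: 19.8
position: [0.4818, 0.0501, 0.1066]
tool_rot: [0.977, 0.211, -0.001, 0.0]
ft_force: [-3.6, -5.3, 11.2]
grip_width: 0.0087
grip_force: 40.1
```

```bash
python3 st.py p6
```

```text
cab -0.21390853433040796 -0.009858949782713787 z 0.10656091958462677 yaw 24.384274096711753 19.8 0.008684110958007066 [-3.5905 -5.3292 11.1892]
pack [([0.246, -0.465, 0.004], 0.85), ([0.438, 0.201, 0.002], 0.42), ([0.582, 0.148, 0.117], 0.24)]
pack_sockets [([0.241, -0.518, 0.026], 0.86), ([0.435, 0.146, 0.027], 0.56), ([0.484, 0.049, 0.12], 0.45)]
door_handle [([0.483, 0.048, 0.118], 0.94)]
free_lane [([0.432, 0.17, 0.0], 0.58)]
cabinet [([0.489, 0.262, 0.002], 0.67)]
pack [([0.242, -0.467, 0.002], 0.84)]
pack_sockets [([0.236, -0.518, 0.026], 0.93)]
door_handle []
free_lane []
cabinet [([0.492, 0.264, -0.002], 0.62)]
```

View pics/p6.png

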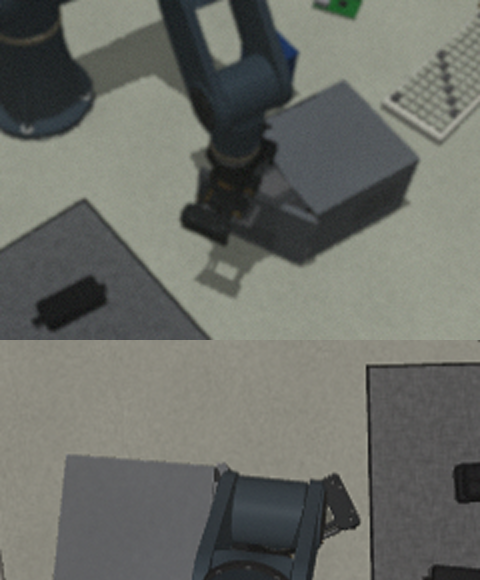

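The door is about 30° open and the pack sits straight in the lane (cabinet x ≈ -68 mm, y ≈ 48 mm). I continue slowly, with the door pushing in the last of the pack.

Request:
servo_tool(
  rows=[1, -0.0025, -0.0069, 0, 3, 1, -0.0025, -0.0069, 0, 3, 1, -0.0025, -0.0069, 0, 3, 1, -0.0025, -0.0069, 0, 3, 1, -0.0025, -0.0069, 0, 3],
)

```text
time: 20.82
position: [0.4602, 0.0774, 0.1065]
tool_rot: [0.997, 0.082, -0.0, 0.001]
ft_force: [-4.8, -4.2, 15.4]
grip_width: 0.0087
grip_force: 40.0
```

Request:
servo_tool(
  rows=[1, -0.0025, -0.0069, 0, 3, 1, -0.0025, -0.0069, 0, 3, 1, -0.0025, -0.0069, 0, 3, 1, -0.0025, -0.0069, 0, 3, 1, 0, 0, 0, 0],
)

```text
time: 21.23
position: [0.4479, 0.1037, 0.1065]
tool_rot: [1.0, -0.021, -0.0, 0.002]
ft_force: [-5.3, -10.1, 15.9]
grip_width: 0.0089
grip_force: 40.1
```

```bash
python3 st.py
```

```text
cab -0.16375116726979874 0.028913370433097385 z 0.10652098760436554 yaw -2.370555014056507 21.2333 0.008863901731767973 [ -5.3182 -10.0739  15.9396]
```

Request:
servo_tool(
  rows=[1, -0.001, -0.0035, 0, 1.5, 1, -0.001, -0.0035, 0, 1.5, 1, 0, -0.002, 0, 0, 1, 0, -0.002, 0, 0, 1, 0, 0, 0, 0],
)

```text
time: 21.65
position: [0.4455, 0.1115, 0.1065]
tool_rot: [0.999, -0.045, -0.002, 0.004]
ft_force: [-7.9, -22.4, 18.8]
grip_width: 0.0085
grip_force: 40.2
```

```bash
python3 st.py
```

```text
cab -0.15619651086129663 0.03201823695451461 z 0.10650790098242247 yaw -5.127819118100644 21.65 0.008454257808222475 [ -7.8631 -22.425   18.8312]
```

Request:
servo_tool(
  rows=[0.4, 0, 0.002, 0, 0, 0.4, 0, 0.001, 0, 0, 0.4, 0, 0, 0, 0, 0.4, 0, 0, -0.02, 0, 0.4, 0, 0, -0.04, 0],
)

```text
time: 22.07
position: [0.4447, 0.1131, 0.1621]
tool_rot: [0.999, -0.048, -0.005, 0.0]
ft_force: [1.1, 0.2, 0.0]
grip_width: 0.0255
grip_force: 0.0
```

Request:
servo_tool(
  rows=[0.4, 0, 0, -0.04, 0, 0.4, 0, 0, -0.03, 0, 0.4, 0, 0.04, 0, 0, 0.4, 0, 0.04, 0, 0, 0.4, 0, 0.04, 0, 0],
)

```text
time: 22.48
position: [0.4366, -0.0068, 0.2357]
tool_rot: [0.999, -0.046, 0.002, 0.0]
ft_force: [0.4, -0.1, -0.4]
grip_width: 0.0261
grip_force: 0.0
```

Request:
servo_tool(
  rows=[0.4, 0, 0.04, 0, 0, 0.4, 0, 0.04, 0, 0, 0.4, 0, 0.04, 0, 0, 0.4, 0, 0.02, 0, 0, 0.4, 0, 0, 0, 0],
)

```text
time: 22.9
position: [0.4238, -0.1501, 0.2349]
tool_rot: [0.999, -0.05, 0.001, 0.001]
ft_force: [0.2, -0.4, -0.5]
grip_width: 0.0259
grip_force: 0.0
```

```bash
python3 st.py p7
```

```text
cab -0.4186985668288243 0.029144297794598723 z 0.23489273658186233 yaw -5.744984713695396 22.9 0.025868886448420995 [ 0.2069 -0.4399 -0.4896]
pack [([0.247, -0.465, 0.001], 0.57), ([0.567, -0.252, -0.0], 0.2)]
pack_sockets [([0.24, -0.521, 0.023], 0.95)]
door_handle [([0.448, 0.114, 0.123], 0.73)]
free_lane [([0.432, 0.17, 0.003], 0.88)]
cabinet [([0.488, 0.265, -0.004], 0.61)]
pack [([0.244, -0.464, -0.0], 0.73)]
pack_sockets [([0.238, -0.519, 0.028], 0.64)]
door_handle [([0.448, 0.112, 0.117], 0.7), ([0.491, 0.268, 0.001], 0.4)]
free_lane [([0.432, 0.166, -0.002], 0.71)]
cabinet [([0.489, 0.265, -0.005], 0.8)]
```

View pics/p7.png

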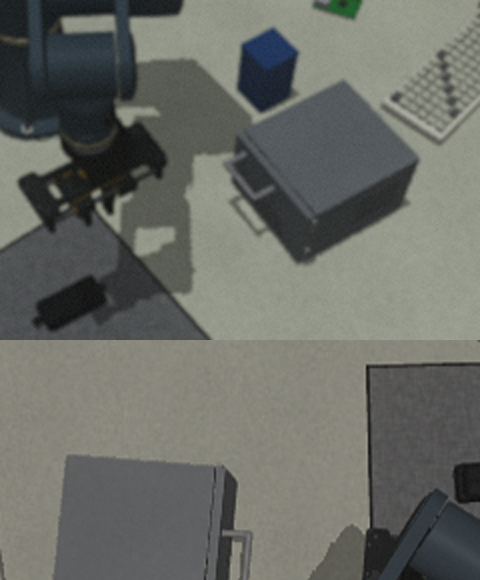

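The door is flush with the cabinet front and the handle is back at its starting place (0.448, 0.113). The gripper is clear, so I hand in.

```bash
python3 -c "
from rig import robot;print(robot.hand_in())"
```

```text
the job is handed in; nothing more can be done
None
```

I handed the job in at about 23 s: the pack is in the empty lane with its sockets towards the door and the door is shut. The pack's final depth was not seen, because the closing door pushed in the last stretch, and `hand_in` returned no verdict.

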